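# Air the mini oven and shut its drop-down door

## Task

The mini oven's glass door was left ajar after baking. Gently pull it all the way down, leave it lying open for a good two seconds so the heat gets out, then push it back up until it is fully shut and let go. The wooden bread box opposite has a similar flap: leave that one shut.

Things in the scene. Friction and masses are not known exactly. Their poses are not given: they have to be found in the camera images.
- oven: Steel mini oven (mm): 280 deep x 400 wide x 245 high, fixed, on the robot's left, door facing roughly -y. Origin: centre of underside. Axes: x front to back (front at x=-140), y to the left as you face its front, z up. Door hinge line along y at x=-149, z=70; door and handle centred on y=+45. Black control block at y below -102 with 3 knobs standing out 18.
- oven_door (a joint): Bottom-hinged door, rad: 0 fully shut (upright); grows as its top swings out (oven -x) and down; 1.5 = stop, fully down, nearly level. Starts at 0.10 to 0.50. Door 276 wide x 165 high x 16 mm thick, about 0.55 kg, dark steel frame round glass. Stiff hinge, no latch: stays at any angle where left; the handle needs 1 to 8 N.
- oven_door_handle (a point): Middle of the door's round black bar, 12 mm thick, 130 mm long along oven y, on an arm at each end. Bar (mm) is 205 above the hinge line and 28 in front of it when shut, 40 beyond the panel's edge; it turns with the door. Height 275 shut (30 above the roof), 57 fully down. Can be pinched from above, tool upright, a finger either side, at every door angle; it can turn in the grip.
- breadbox_flap (a joint): Angle in rad of the flap of the wooden bread box that stands on the robot's right side (340 wide x 220 deep x 210 mm high), a bystander: 0 = shut, growing as it opens downwards. It starts at 0 and must stay shut.

How it is judged:
On the way:
1. the oven door is all the way down (within 0.15 rad of its stop) and left there for about two seconds (value of joint oven_door above 1.35 rad), for 1.8 s.
At the end, for the whole second after the job is handed in: The mini oven's door is shut (within 0.07 rad, about 14 mm at the handle, of its closed stop), at rest, and the bread box's flap is still shut (within 0.08 rad) (value of joint oven_door below 0.07 rad and velocity of joint oven_door between -0.05 and 0.05 rad/s and value of joint breadbox_flap below 0.08 rad); the robot touches nothing.
It fails at once if the oven door is dropped or slammed (faster than 2.5 rad/s, about 0.5 m/s at the handle) (velocity of joint oven_door above 2.5 rad/s or velocity of joint oven_door below -2.5 rad/s).
It fails at once if the bread box's flap is opened (value of joint breadbox_flap above 0.15 rad).
It also fails if it takes over 54 s, if anything falls off the work surface, if the arm or the gripper's body presses on something with over 40 N, if the wrist force passes 120 N, or if a joint passes its speed limit or range.

## Robot

A 6-joint arm with a two-finger parallel gripper is mounted at the origin on the work surface. World frame = base frame: x ahead of the robot, y to its left, z up, the work surface at z = 0. Lengths are in m, angles in rad, forces in N, time in s.
With the tool pointing down it reaches from about 0.225 to 0.875 m from the base axis. Payload 3.4 kg.
Tool frame: the origin (TCP) lies at the very end of the fingers, on their centre line; the grasp point (between the pads) lies 19 mm behind it (bot.hold_point_z is the distance from the TCP to the grasp point, in m); z points along the fingers, y is the direction in which the jaws open and shut (so a half turn about z gives the same grasp; the last joint's range is limited). The gripper opens to 85 mm and grips with 20 to 120 N. Pads are 22 mm wide; open, the fingers measure 114 mm over their backs; the gripper's body (76 mm by 85 mm) begins 54 mm behind the grasp point. The pads swing forward as they close: fully open they stand 13 mm farther back than shut.
Start: joints at [-1.26, 0.276, 1.505, -0, 1.361, -0.121], TCP at [0.241, -0.522, 0.231] pointing down, gripper open.
Joint ranges: [-2.89, 2.89], [-0.75, 2.08], [0.22, 2.7], [-1.18, 4.32], [0.11, 2.71], [-2.7, 2.7]. Speed limits (rad/s): [2.57, 2.57, 3.14, 3.14, 3.14, 3.14].

## Interface

Orientations are given as a unit quaternion [x, y, z, w].
In Python, from rig import bot gives the robot as it stands.
- The arm moves only by the tool step_arm, never from a script. Its argument "increments" is a list of rows, each a list of 7 numbers: the turn, a rotation vector about the tool's x, y, z in rad, then the shift along the tool's x, y, z in mm, then the finger opening in mm, from 0 to 85.4. In form: [[rx, ry, rz, x, y, z, grip], ...]. A call has exactly 10 rows; each row shifts and turns the commanded pose from where the row before left it, along the tool's axes as they then stand; what a row does not reach is not made up. A row lasts 1/8 s, in which the tool goes at most 62.5 mm and 10.7 degrees, less where a joint would pass 70% of its speed; a pose out of reach is approached as far as the arm can. A call with a gripper value outside its range is refused whole. The fingers move at their own pace and stop on an object; "force" is the grip in N (left out, the last holds). Time passes only in rows, so rows that do not move let the fingers close, or fill a call up. It gives the time, the measured TCP pose, the force and the opening at its end, in the units of the state.
- bot.observe(): the state, without advancing time (a new reading comes with each control period).
- bot.get_image(name): name is "side" or "top"; returns a dict with "frame" (384x512x3 uint8, red, green, blue), "intrinsics" (3x3 intrinsics, pixels), "dist_coeffs" ([k1, k2, p1, p2, k3] as OpenCV has them; the pictures are not rectified), "xyz" and "orientation" of the camera in the world. Camera axes: x right, y up, looking along -z (the intrinsics and any distortion apply to the point x, -y, -z); pixel columns grow to the right and rows downward; lengths in m; the calibration is good to about 2 mm. A picture is of the moment at which its call begins. There is no depth.
- bot.close_job(): hands the job in, once; it reports no verdict.
The state is a dict: "clock": time; "qpos": joint angles; "qd": joint speeds; "effort": joint torques, N m; "eef_pos": TCP position; "orientation": TCP orientation; "wrist_force": force on the tool from outside, world axes, zero at the start; "moment": the same for the moment, N m; "finger_gap": opening from 0.0 (shut) to 1.0 (fully open).
Only numpy, scipy, OpenCV 4.12 (cv2) and the standard library are available. Lean on these libraries where they do the work, as an engineer would, in place of code of your own. Each camera call takes 0.05 s, during which the arm holds its last target.

## Working session

There is one attempt and no reset: what is moved stays moved. The work goes in short steps, Python scripts to look and compute and a tool call to move; the robot and the scene stay as the last step left them, time stands still between calls to the robot, and variables do not carry over. Pictures are saved under pics/ and viewed, and the job is handed in when it is done.

Besides the shell and the picture viewer there is one more tool, called as name(argument=value, ...) on one line, values as JSON. step_arm: Moves the arm, as the interface text tells. Its arguments: {"type":"object","properties":{"increments":{"type":"array"},"force":{"type":"number"}},"required":["increments"]}

```bash
mkdir -p pics; ls
python3 - <<'E'
from rig import bot
import cv2,json
s=bot.observe();print(s)
for n in("side","top"):
    d=bot.get_image(n);cv2.imwrite(f"pics/{n}0.png",d["frame"][:,:,::-1]);print(n,d["intrinsics"],d["dist_coeffs"],d["xyz"],d["orientation"])
E
```

```text
pics
{'clock': 0.0, 'qpos': array([-1.25998341e+00,  2.76589770e-01,  1.50610999e+00, -1.88339831e-05,
        1.36066522e+00, -1.20994941e-01]), 'qd': array([ 3.30267719e-04,  7.13551418e-04,  1.55448490e-04,  2.41931960e-04,
        1.64901917e-04, -8.71704113e-06]), 'effort': array([ 2.20630704e-03, -4.16773975e+01, -2.45805842e+01,  6.57841201e-05,
        1.09090985e-02, -2.37840254e-05]), 'eef_pos': array([ 0.24048102, -0.52174   ,  0.23045189]), 'orientation': array([ 9.76782338e-01,  2.14232300e-01, -9.31453178e-05, -8.81302509e-04]), 'wrist_force': array([-1.74948175, -0.07263657,  0.32171139]), 'moment': array([-0.01327272, -0.02059339, -0.01247717]), 'finger_gap': 1.000208713685224}
side [[356.3732526    0.         260.22794389]
 [  0.         356.3732526  196.01272595]
 [  0.           0.           1.        ]] [0.03819109 0.         0.         0.         0.        ] [0.6921658  0.28548827 1.08128954] [0.02087739 0.15610229 0.97649044 0.1471823 ]
top [[353.74173599   0.         251.25734188]
 [  0.         353.74173599 192.50709504]
 [  0.           0.           1.        ]] [0.0041615 0.        0.        0.        0.       ] [0.53198367 0.00730842 1.43332499] [-0.01506825  0.00987171  0.70702693 -0.70695715]
```

View pics/side0.png

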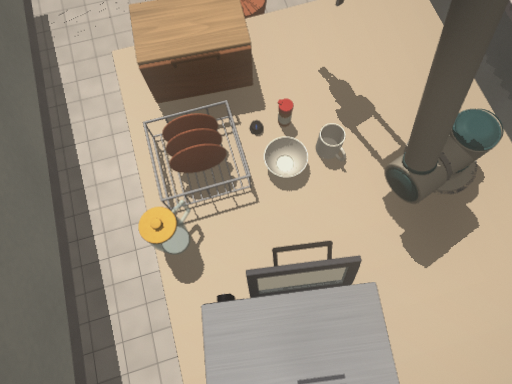

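View pics/top0.png

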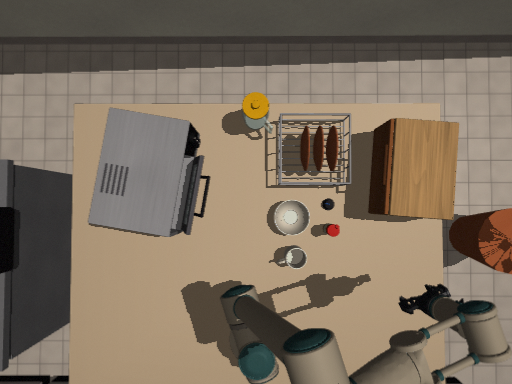

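The side view shows the oven at the bottom, with the handle bar near (303,245). The top view has the oven on the left, with the handle near (204,197). Next I'll enlarge both.

Run:
```python
import cv2
a=cv2.imread("pics/side0.png")[230:384,195:400];cv2.imwrite("pics/sc.png",cv2.resize(a,None,fx=3.9,fy=3.9,interpolation=cv2.INTER_CUBIC))
a=cv2.imread("pics/top0.png")[100:245,80:220];cv2.imwrite("pics/tc.png",cv2.resize(a,None,fx=4,fy=4,interpolation=cv2.INTER_CUBIC))
```

```text
(no output)
```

View pics/sc.png

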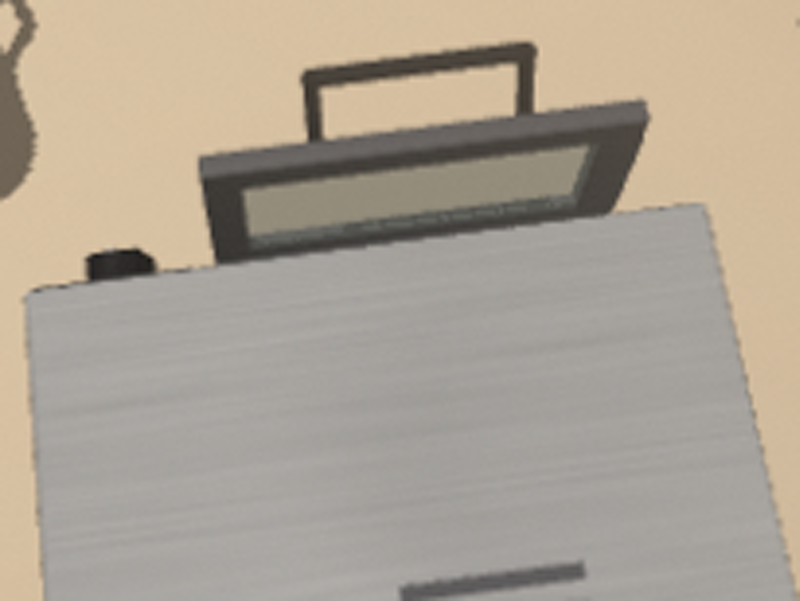

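View pics/tc.png

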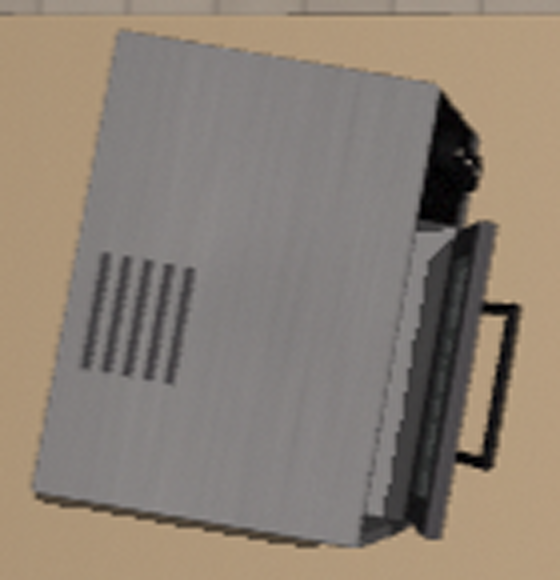

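```bash
cat > h.py <<'E'
import numpy as np,cv2
from scipy.spatial.transform import Rotation as R
from scipy.optimize import least_squares
K={"side":(np.array([[356.3732526,0,260.22794389],[0,356.3732526,196.01272595],[0,0,1]]),np.array([0.03819109,0,0,0,0]),np.array([0.6921658,0.28548827,1.08128954]),[0.02087739,0.15610229,0.97649044,0.1471823]),
"top":(np.array([[353.74173599,0,251.25734188],[0,353.74173599,192.50709504],[0,0,1]]),np.array([0.0041615,0,0,0,0]),np.array([0.53198367,0.00730842,1.43332499]),[-0.01506825,0.00987171,0.70702693,-0.70695715])}
def proj(n,P):
    k,d,t,q=K[n]
    M=(R.from_quat(q).as_matrix()@np.diag([1,-1,-1])).T
    return cv2.projectPoints(np.atleast_2d(P).astype(float),cv2.Rodrigues(M)[0],-M@t,k,d)[0][:,0]
def handle(th,y=45.):
    c,s=np.cos(th),np.sin(th)
    return np.array([-149-28*c-205*s,y,70+205*c-28*s])
def world(p,P):
    return np.c_[R.from_euler('z',p[2]).apply(np.atleast_2d(P)/1000.)]+np.array([p[0],p[1],0])
E
cat > fit.py <<'E'
from h import *
S=lambda l:[((u+.5)/3.9-.5+195,(v+.5)/3.9-.5+230) for u,v in l]
T=lambda l:[((u+.5)/4-.5+80,(v+.5)/4-.5+100) for u,v in l]
so=S([(28,293),(706,205),(310,77),(530,50)])
to=T([(435,85),(360,545),(120,32),(35,490),(516,311),(489,464)])
def m(p):
    h=[handle(p[3],45-62),handle(p[3],45+62)]
    a=proj("side",world(p,[[-140,-200,245],[-140,200,245]]+h))-so
    b=proj("top",world(p,[[-140,-200,245],[-140,200,245],[140,-200,245],[140,200,245]]+h))-to
    return np.r_[a.ravel(),b.ravel()]
r=least_squares(m,[0.55,0.55,1.4,0.3],loss='soft_l1')
p=r.x;print(p,m(p).reshape(-1,2).round(2))
for th in(p[3],0,.5,1,1.5):print(th,world(p,handle(th)))
E
python3 fit.py
```

```text
[0.64502883 0.39855384 1.40153615 0.31319151] [[-1.33 -0.46]
 [ 0.19 -1.4 ]
 [ 1.18 -0.31]
 [-2.5  -0.21]
 [ 0.68 -0.5 ]
 [-1.38  1.27]
 [-1.65 -0.93]
 [-2.07  0.89]
 [-0.62  0.75]
 [-0.31 -0.81]]
0.31319150703623294 [[0.56044566 0.17074901 0.2564011 ]]
0 [[0.57085568 0.23166362 0.275     ]]
0.5 [[0.55487714 0.13816458 0.23648051]]
1 [[0.5439655  0.07431477 0.15720079]]
1.5 [[0.54079234 0.05574686 0.05657127]]
```

```bash
cat >> fit.py <<'E'
print('tri')
def ray(n,uv):
    k,d,t,q=K[n]
    x=cv2.undistortPoints(np.array([[uv]],float),k,d)[0,0]
    return t,R.from_quat(q).apply([x[0],-x[1],-1])
for a,b,nm in [(so[2],to[4],'barA'),(so[3],to[5],'barB'),(so[0],to[0],'roofA'),(so[1],to[1],'roofB')]:
    t1,d1=ray("side",a);t2,d2=ray("top",b)
    s=np.linalg.lstsq(np.c_[d1,-d2],t2-t1,rcond=None)[0]
    print(nm,t1+s[0]*d1,t2+s[1]*d2)
for n,o in (("side",(195,230,205,154)),("top",(80,100,140,145))):
    im=cv2.imread(f"pics/{n}0.png");f=4
    c=cv2.resize(im[o[1]:o[1]+o[3],o[0]:o[0]+o[2]],None,fx=f,fy=f,interpolation=cv2.INTER_CUBIC)
    def pl(P,col):
        q=((proj(n,world(p,P))-[o[0],o[1]]+.5)*f-.5).round().astype(int)
        cv2.polylines(c,[q.reshape(-1,1,2)],False,col,1)
    pl([[-140,-200,245],[-140,200,245],[140,200,245],[140,-200,245],[-140,-200,245]],(0,0,255))
    pl([handle(p[3],-20),handle(p[3],110)],(0,255,0))
    pl([handle(p[3],-20),handle(p[3],110)],(0,255,0))
    cth,sth=np.cos(p[3]),np.sin(p[3])
    for y in(-93,183):
        pl([[-149-165*sth,y,70+165*cth],[-149,y,70]],(255,0,0))
    cv2.imwrite(f"pics/ov_{n}.png",c)
E
python3 fit.py|sed -n '/tri/,$p'
```

```text
tri
barA [0.62392641 0.1593152  0.25061336] [0.62452729 0.15897114 0.25061626]
barB [0.49335856 0.18305495 0.25394424] [0.49655805 0.18056935 0.25348316]
roofA [0.8156007  0.22888005 0.24765643] [0.81622324 0.22865588 0.24776383]
roofB [0.42289112 0.29712426 0.23544552] [0.42756514 0.29229468 0.23389111]
```

```bash
python3 -c "
import cv2,numpy as np
a=cv2.imread('pics/ov_side.png');b=cv2.imread('pics/ov_top.png')
print(a.shape,b.shape)"
```

```text
(616, 820, 3) (580, 560, 3)
```

View pics/ov_side.png

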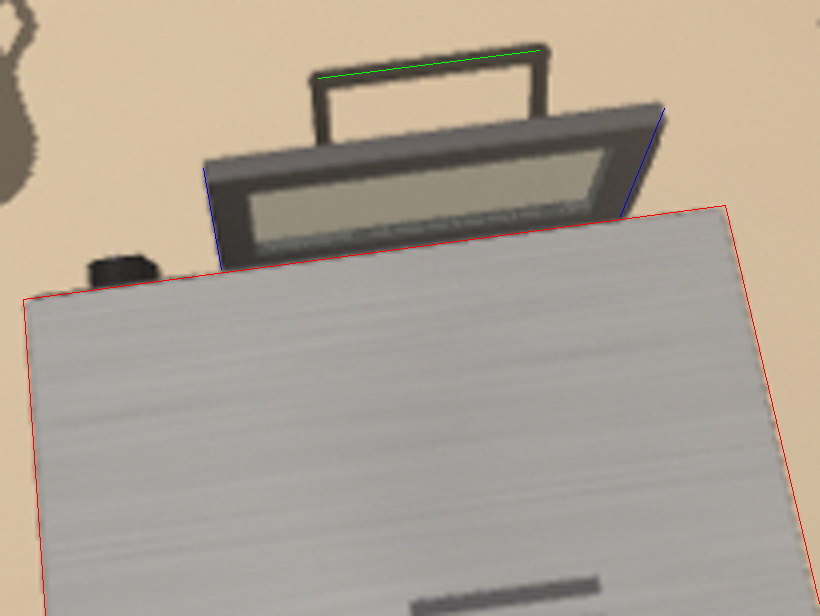

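View pics/ov_top.png

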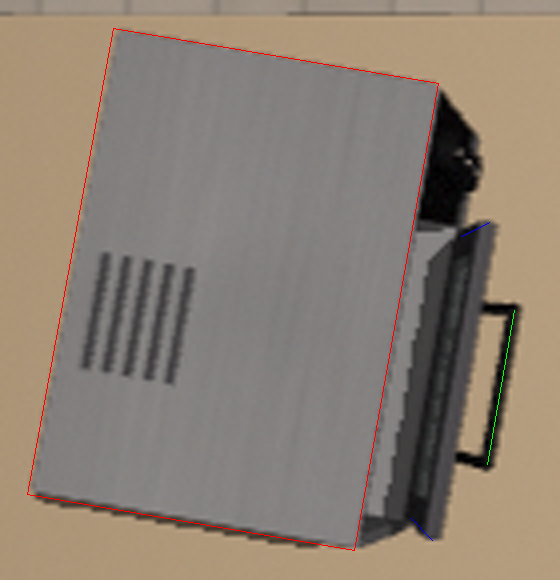

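The overlay agrees to within 1–2 px: door at about 0.31 rad, handle at (0.560, 0.171, 0.256), oven yaw 1.40. I'll lift, then travel.

step_arm(increments=[[0,0,0,0,0,-45,85],[0,0,0,0,0,-45,85],[0,0,0,0,0,-45,85],[0,0,0,0,0,-45,85],[0,0,0,36,-31,0,85],[0,0,0,36,-31,0,85],[0,0,0,36,-31,0,85],[0,0,0,36,-31,0,85],[0,0,0,36,-31,0,85],[0,0,0,36,-31,0,85]])

```text
clock: 1.35
eef_pos: [0.3593, -0.2613, 0.4109]
orientation: [0.977, 0.214, -0.0, -0.0]
wrist_force: [0.4, 0.5, 0.5]
finger_gap: 0.998
```

step_arm(increments=[[0,0,0,36,-31,0,85],[0,0,0,36,-31,0,85],[0,0,0,36,-31,0,85],[0,0,0,36,-31,0,85],[0,0,0,36,-31,0,85],[0,0,0,36,-31,0,85],[0,0,0,36,-31,0,85],[0,0,0,36,-31,0,85],[0,0,0,36,-31,0,85],[0,0,0,36,-31,0,85]])

```text
clock: 2.6
eef_pos: [0.5565, 0.1708, 0.4108]
orientation: [0.977, 0.214, -0.0, 0.0]
wrist_force: [0.8, -0.6, 0.2]
finger_gap: 0.996
```

step_arm(increments=[[0,0,-0.17,0,0,0,85],[0,0,-0.17,0,0,0,85],[0,0,-0.17,0,0,0,85],[0,0,-0.17,0,0,0,85],[0,0,-0.17,0,0,0,85],[0,0,-0.17,0,0,0,85],[0,0,-0.17,0,0,0,85],[0,0,-0.17,0,0,0,85],[0,0,-0.17,0,0,0,85],[0,0,-0.17,0,0,0,85]])

```text
clock: 3.85
eef_pos: [0.556, 0.1693, 0.4107]
orientation: [0.481, 0.877, -0.0, -0.0]
wrist_force: [-0.1, 0.3, 0.5]
finger_gap: 1.002
```

step_arm(increments=[[0,0,-0.17,0,0,0,85],[0,0,-0.17,0,0,0,85],[0,0,-0.17,0,0,0,85],[0,0,-0.17,0,0,0,85],[0,0,-0.16,0,0,0,85],[0,0,0,0,0,0,85],[0,0,0,0,0,0,85],[0,0,0,0,0,0,85],[0,0,0,0,0,0,85],[0,0,0,0,0,0,85]])

```text
clock: 5.1
eef_pos: [0.5562, 0.1693, 0.4113]
orientation: [0.085, 0.996, -0.0, 0.0]
wrist_force: [-0.7, 0.6, 0.4]
finger_gap: 0.996
```

```bash
cat > w.py <<'E'
from rig import bot
from h import *
import sys
P=[0.64502883,0.39855384,1.40153615]
s=bot.observe();Rt=R.from_quat(s['orientation']);print(s['clock'],s['eef_pos'],s['qpos'].round(3),s['wrist_force'].round(1),s['finger_gap'])
print(Rt.as_matrix().round(3))
for th in map(float,sys.argv[1:]):
    w=world(P,handle(th))[0]+[0,0,-bot.hold_point_z]
    print(th,w.round(4),'tool delta mm',(Rt.inv().apply(w-s['eef_pos'])*1000).round(1))
E
python3 w.py .313
python3 - <<'E'
from rig import bot
import cv2
for n in("side","top"):
    d=bot.get_image(n);cv2.imwrite(f"pics/{n}1.png",d["frame"][:,:,::-1])
E
```

```text
5.1 [0.55619354 0.16931002 0.41128766] [ 0.176  0.245  1.117 -0.     1.779 -1.225] [-0.7  0.6  0.4] 0.9961622543424645
[[-0.986  0.169  0.   ]
 [ 0.169  0.986 -0.   ]
 [-0.    -0.    -1.   ]]
0.313 [0.5605 0.1708 0.2377] tool delta mm [ -3.9   2.2 173.6]
```

View pics/side1.png

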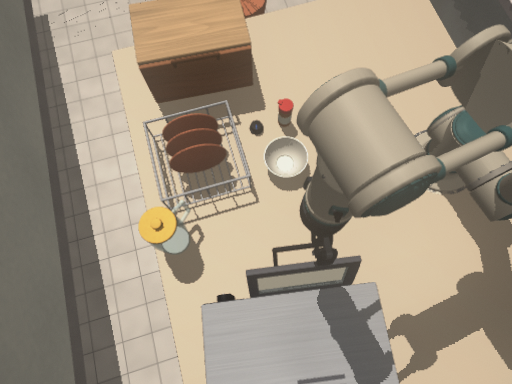

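The arm is above the handle and clear of the clutter; the gripper is near (325,245). Now I'll descend.

step_arm(increments=[[0,0,0,-4,2,25,85],[0,0,0,0,0,25,85],[0,0,0,0,0,25,85],[0,0,0,0,0,20,85],[0,0,0,0,0,20,85],[0,0,0,0,0,20,85],[0,0,0,0,0,20,85],[0,0,0,0,0,19,85],[0,0,0,0,0,0,85],[0,0,0,0,0,0,85]])

```text
clock: 6.45
eef_pos: [0.561, 0.1707, 0.2381]
orientation: [0.085, 0.996, 0.0, 0.001]
wrist_force: [-1.4, 0.3, 0.9]
finger_gap: 0.997
```

```bash
python3 w.py .313
python3 - <<'E'
from rig import bot
import cv2
for n,o in (("side",(195,150,205,154)),("top",(120,100,140,145))):
    d=bot.get_image(n);c=d["frame"][o[1]:o[1]+o[3],o[0]:o[0]+o[2],::-1];cv2.imwrite(f"pics/{n}2.png",cv2.resize(c,None,fx=3.9,fy=3.9))
E
```

```text
6.45 [0.56095646 0.17066789 0.23805408] [ 0.177  0.289  1.47  -0.     1.382 -1.224] [-1.4  0.3  0.9] 0.9973506984910567
[[-0.986  0.169  0.001]
 [ 0.169  0.986  0.   ]
 [-0.001  0.    -1.   ]]
0.313 [0.5605 0.1708 0.2377] tool delta mm [0.5 0.  0.3]
```

View pics/side2.png

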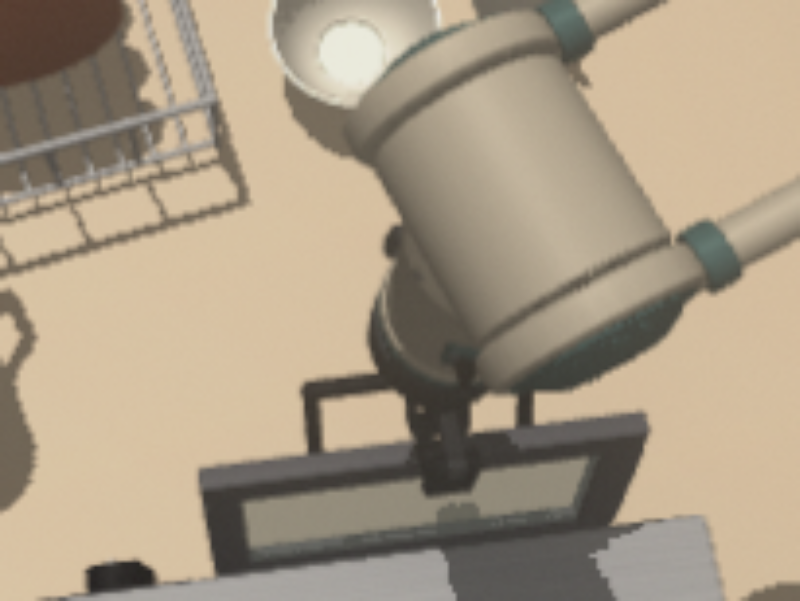

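View pics/top2.png

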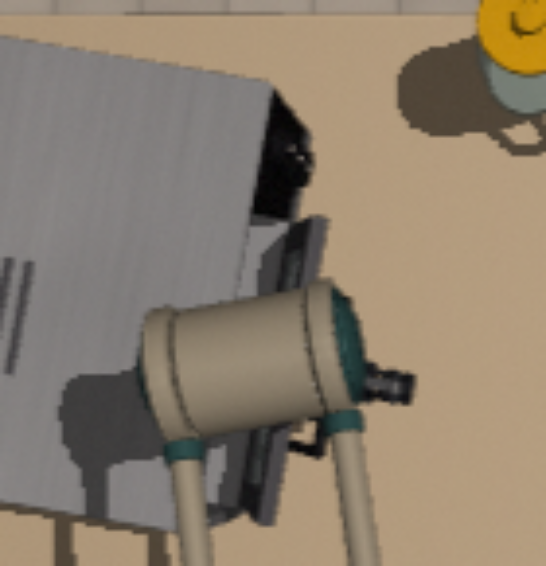

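The bar runs between the spread fingers, around (430,390) in the side crop. Now I'll close gently.

step_arm(increments=[[0,0,0,0,0,0,60],[0,0,0,0,0,0,40],[0,0,0,0,0,0,25],[0,0,0,0,0,0,15],[0,0,0,0,0,0,5],[0,0,0,0,0,0,5],[0,0,0,0,0,0,5],[0,0,0,0,0,0,5],[0,0,0,0,0,0,5],[0,0,0,0,0,0,5]], force=30)

```text
clock: 7.8
eef_pos: [0.5605, 0.1708, 0.2373]
orientation: [0.085, 0.996, 0.0, 0.0]
wrist_force: [0.9, 1.6, 1.0]
finger_gap: 0.124
```

```bash
python3 w.py .313 .35 .45 .6 .75 .9 1.05 1.2 1.35 1.5
python3 - <<'E'
from rig import bot
import cv2
for n,o in (("side",(195,150,205,154)),):
    d=bot.get_image(n);c=d["frame"][o[1]:o[1]+o[3],o[0]:o[0]+o[2],::-1];cv2.imwrite(f"pics/{n}3.png",cv2.resize(c,None,fx=3.9,fy=3.9))
E
```

```text
7.8 [0.56051947 0.17084222 0.23729206] [ 0.177  0.289  1.471  0.     1.381 -1.224] [0.9 1.6 1. ] 0.1242455474350517
[[-0.986  0.169  0.   ]
 [ 0.169  0.986  0.   ]
 [-0.     0.    -1.   ]]
0.313 [0.5605 0.1708 0.2377] tool delta mm [ 0.1 -0.1 -0.4]
0.35 [0.5593 0.164  0.2343] tool delta mm [ 0.1 -6.9  3. ]
0.45 [0.5563 0.1465 0.2237] tool delta mm [  0.  -24.7  13.6]
0.6 [0.5522 0.1224 0.2047] tool delta mm [  0.  -49.2  32.6]
0.75 [0.5486 0.1013 0.1822] tool delta mm [  0.  -70.6  55.1]
0.9 [0.5456 0.0838 0.1568] tool delta mm [  0.  -88.3  80.5]
1.05 [0.5433 0.0702 0.129 ] tool delta mm [   0.  -102.1  108.2]
1.2 [0.5417 0.0609 0.0995] tool delta mm [   0.  -111.6  137.8]
1.35 [0.5408 0.0561 0.0689] tool delta mm [   0.  -116.5  168.4]
1.5 [0.5408 0.0557 0.0379] tool delta mm [   0.  -116.9  199.4]
```

View pics/side3.png

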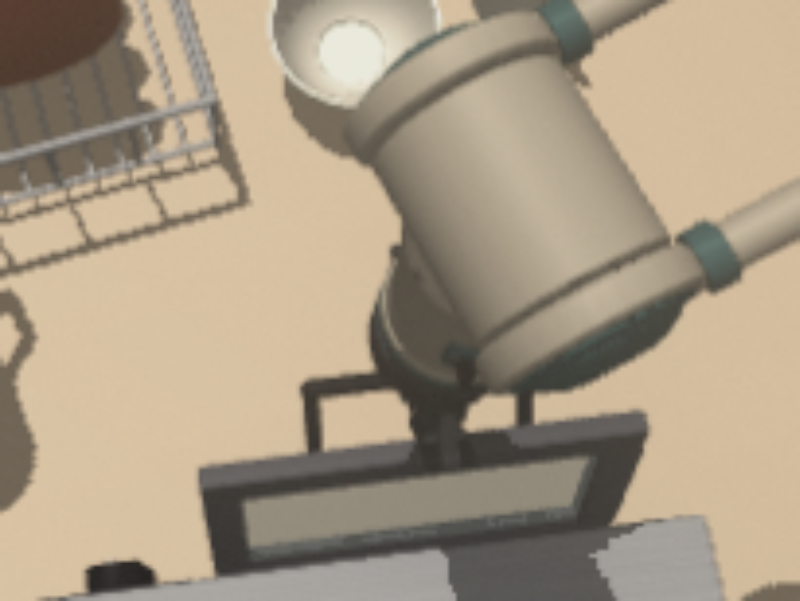

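Gripped: the opening is 10.6 mm on the 12 mm bar. I'll follow the arc down.

step_arm(increments=[[0,0,0,0,-7,3,5],[0,0,0,0,-9,5,5],[0,0,0,0,-9,5.5,5],[0,0,0,0,-12.5,9,5],[0,0,0,0,-12,10,5],[0,0,0,0,-11,11,5],[0,0,0,0,-10.5,11.5,5],[0,0,0,0,-9,12.5,5],[0,0,0,0,-8.5,13,5],[0,0,0,0,0,0,5]])

```text
clock: 9.1
eef_pos: [0.5451, 0.0818, 0.1549]
orientation: [0.085, 0.996, -0.001, -0.001]
wrist_force: [2.2, -0.7, -5.3]
finger_gap: 0.124
```

```bash
python3 w.py .9 1.05 1.2 1.35 1.5
python3 - <<'E'
from rig import bot
import cv2
for n,o in (("side",(195,150,205,154)),):
    d=bot.get_image(n);c=d["frame"][o[1]:o[1]+o[3],o[0]:o[0]+o[2],::-1];cv2.imwrite(f"pics/{n}4.png",cv2.resize(c,None,fx=3.9,fy=3.9))
E
```

```text
9.1 [0.54513708 0.08181892 0.15485271] [ 0.024  0.296  1.676 -0.002  1.172 -1.376] [ 2.2 -0.7 -5.3] 0.12446919392642809
[[-0.986  0.169 -0.002]
 [ 0.169  0.986 -0.002]
 [ 0.001 -0.002 -1.   ]]
0.9 [0.5456 0.0838 0.1568] tool delta mm [-0.1  2.  -1.9]
1.05 [0.5433 0.0702 0.129 ] tool delta mm [ -0.2 -11.7  25.9]
1.2 [0.5417 0.0609 0.0995] tool delta mm [ -0.2 -21.   55.4]
1.35 [0.5408 0.0561 0.0689] tool delta mm [ -0.3 -25.9  86. ]
1.5 [0.5408 0.0557 0.0379] tool delta mm [ -0.3 -26.2 117. ]
```

View pics/side4.png

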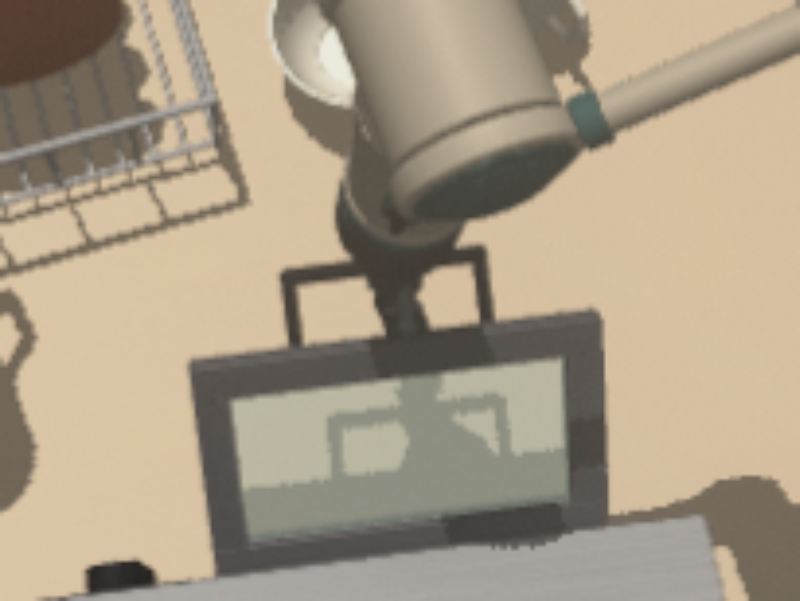

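The door is following, at about 0.9 rad, with low force. I'll take it the rest of the way down.

step_arm(increments=[[0,0,0,0,-6.5,12.5,5],[0,0,0,0,-5.5,13.5,5],[0,0,0,0,-5,14.5,5],[0,0,0,0,-4,15,5],[0,0,0,0,-3,15,5],[0,0,0,0,-2,15,5],[0,0,0,0,0,15,5],[0,0,0,0,0,15,5],[0,0,0,0,0,0,5],[0,0,0,0,0,0,5]])

```text
clock: 10.4
eef_pos: [0.5405, 0.0552, 0.039]
orientation: [0.084, 0.996, -0.002, -0.001]
wrist_force: [-0.5, -9.6, -5.6]
finger_gap: 0.13
```

```bash
python3 w.py 1.35 1.4 1.45 1.5
python3 - <<'E'
from rig import bot
import cv2
for n,o in (("side",(195,150,205,154)),):
    d=bot.get_image(n);c=d["frame"][o[1]:o[1]+o[3],o[0]:o[0]+o[2],::-1];cv2.imwrite(f"pics/{n}5.png",cv2.resize(c,None,fx=3.9,fy=3.9))
E
```

```text
10.4 [0.54053636 0.05521703 0.03904918] [-0.024  0.408  1.841 -0.005  0.894 -1.423] [-0.5 -9.6 -5.6] 0.12982508694900377
[[-0.986  0.168 -0.002]
 [ 0.168  0.986 -0.004]
 [ 0.001 -0.004 -1.   ]]
1.35 [0.5408 0.0561 0.0689] tool delta mm [ -0.1   0.8 -29.8]
1.4 [0.5407 0.0554 0.0586] tool delta mm [ -0.1   0.2 -19.5]
1.45 [0.5407 0.0553 0.0482] tool delta mm [-0.2  0.1 -9.2]
1.5 [0.5408 0.0557 0.0379] tool delta mm [-0.2  0.6  1.2]
```

View pics/side5.png

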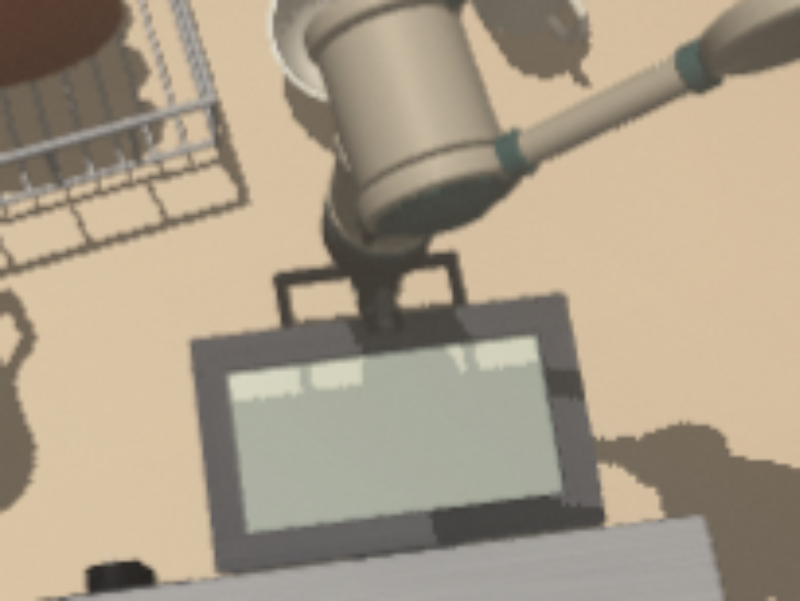

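The door is down: the bar height corresponds to about 1.49 rad, and the panel is nearly level. I'll slacken the grip, leave the door for over 2 s, then grip again.

step_arm(increments=[[0,0,0,0,0,0,24],[0,0,0,0,0,0,24],[0,0,0,0,0,0,24],[0,0,0,0,0,0,24],[0,0,0,0,0,0,24],[0,0,0,0,0,0,24],[0,0,0,0,0,0,24],[0,0,0,0,0,0,24],[0,0,0,0,0,0,24],[0,0,0,0,0,0,24]])

```text
clock: 11.7
eef_pos: [0.5405, 0.0529, 0.0404]
orientation: [0.084, 0.996, -0.004, -0.0]
wrist_force: [-2.8, -17.7, 2.4]
finger_gap: 0.273
```

step_arm(increments=[[0,0,0,0,0,0,24],[0,0,0,0,0,0,24],[0,0,0,0,0,0,24],[0,0,0,0,0,0,24],[0,0,0,0,0,0,24],[0,0,0,0,0,0,24],[0,0,0,0,0,0,24],[0,0,0,0,0,0,24],[0,0,0,0,0,0,24],[0,0,0,0,0,0,24]])

```text
clock: 12.95
eef_pos: [0.5405, 0.0529, 0.0404]
orientation: [0.084, 0.996, -0.004, -0.0]
wrist_force: [-3.1, -16.6, 3.2]
finger_gap: 0.281
```

```bash
cat > ang.py <<'E'
from h import *
# overlay bar for candidate angles and print pixel of bar ends
import sys
P=[0.64502883,0.39855384,1.40153615]
for th in map(float,sys.argv[1:]):
    q=proj("side",world(P,[handle(th,-20),handle(th,110)]));print(th,q.round(1).tolist(),'crop',((q-[195,150])*3.9).round().tolist())
E
python3 ang.py 1.3 1.4 1.45 1.5; python3 w.py 1.5
python3 - <<'E'
from rig import bot
import cv2
for n,o in (("side",(195,150,205,154)),):
    d=bot.get_image(n);c=d["frame"][o[1]:o[1]+o[3],o[0]:o[0]+o[2],::-1];cv2.imwrite(f"pics/{n}6.png",cv2.resize(c,None,fx=3.9,fy=3.9))
E
```

```text
1.3 [[266.5, 218.6], [311.7, 212.8]] crop [[279.0, 267.0], [455.0, 245.0]]
1.4 [[266.4, 219.8], [310.6, 214.2]] crop [[278.0, 272.0], [451.0, 250.0]]
1.45 [[266.3, 220.6], [310.2, 215.0]] crop [[278.0, 275.0], [449.0, 254.0]]
1.5 [[266.3, 221.6], [309.8, 216.1]] crop [[278.0, 279.0], [448.0, 258.0]]
12.95 [0.54052572 0.0529182  0.04043095] [-0.025  0.406  1.84  -0.01   0.897 -1.423] [ -3.1 -16.6   3.2] 0.28078114095400886
[[-0.986  0.167 -0.002]
 [ 0.167  0.986 -0.008]
 [ 0.    -0.008 -1.   ]]
1.5 [0.5408 0.0557 0.0379] tool delta mm [0.2 2.9 2.5]
```

View pics/side6.png

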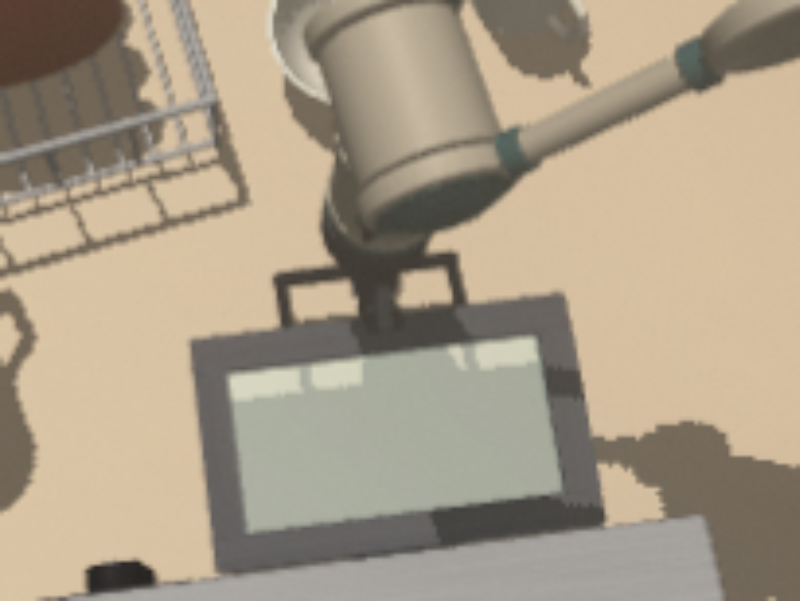

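The door lies at its stop: the bar end is at crop (280,277), and 1.5 rad predicts (278,279). It has been down for more than 2.5 s, and the slack finger only leaned on the panel edge. I'll grip again and start raising it.

step_arm(increments=[[0,0,0,0,0,0,5],[0,0,0,0,0,0,5],[0,0,0,0,0,0,5],[0,0,0,0,0,0,5],[0,0,0,0,0,0,5],[0,0,0,0,0,-15,5],[0,0,0,0,0,-15,5],[0,0,0,0,2,-15,5],[0,0,0,0,3,-15,5],[0,0,0,0,4,-15,5]], force=35)

```text
clock: 14.25
eef_pos: [0.5424, 0.064, 0.1146]
orientation: [0.084, 0.996, -0.003, -0.001]
wrist_force: [1.7, -7.1, -5.3]
finger_gap: 0.126
```

```bash
python3 w.py 1.2 1.1 1 .9 .8 .7 .6 .5 .4 .3 .2 .1 0
```

```text
14.25 [0.54238475 0.06399477 0.11458475] [-0.007  0.326  1.743 -0.006  1.074 -1.406] [ 1.7 -7.1 -5.3] 0.12567079563367625
[[-0.986  0.168 -0.002]
 [ 0.168  0.986 -0.005]
 [ 0.001 -0.005 -1.   ]]
1.2 [0.5417 0.0609 0.0995] tool delta mm [ 0.2 -3.1 15.1]
1.1 [0.5427 0.0667 0.1193] tool delta mm [ 0.2  2.6 -4.8]
1.0 [0.544  0.0743 0.1385] tool delta mm [  0.2  10.3 -24. ]
0.9 [0.5456 0.0838 0.1568] tool delta mm [  0.2  19.9 -42.3]
0.8 [0.5475 0.0951 0.174 ] tool delta mm [  0.2  31.2 -59.6]
0.7 [0.5497 0.108  0.1901] tool delta mm [  0.2  44.2 -75.7]
0.6 [0.5522 0.1224 0.2047] tool delta mm [  0.2  58.7 -90.4]
0.5 [0.5549 0.1382 0.2178] tool delta mm [   0.2   74.7 -103.6]
0.4 [0.5578 0.1552 0.2292] tool delta mm [   0.2   91.9 -115.1]
0.3 [0.5609 0.1732 0.2389] tool delta mm [   0.2  110.1 -124.9]
0.2 [0.5641 0.1921 0.2467] tool delta mm [   0.2  129.2 -132.7]
0.1 [0.5674 0.2116 0.2525] tool delta mm [   0.2  149.  -138.7]
0.0 [0.5709 0.2317 0.2563] tool delta mm [   0.2  169.3 -142.6]
```

step_arm(increments=[[0,0,0,0,2.5,-5,5],[0,0,0,0,8,-19,5],[0,0,0,0,9.5,-18.5,5],[0,0,0,0,11.5,-17,5],[0,0,0,0,13,-16,5],[0,0,0,0,14.5,-15,5],[0,0,0,0,16,-13,5],[0,0,0,0,17,-11.5,5],[0,0,0,0,18,-10,5],[0,0,0,0,0,0,5]])

```text
clock: 15.5
eef_pos: [0.5615, 0.1733, 0.2442]
orientation: [0.084, 0.996, -0.002, 0.001]
wrist_force: [-5.5, -7.1, 18.1]
finger_gap: 0.124
```

```bash
python3 w.py .3 .2 .1 0
python3 - <<'E'
from rig import bot
import cv2
for n,o in (("side",(195,150,205,154)),):
    d=bot.get_image(n);c=d["frame"][o[1]:o[1]+o[3],o[0]:o[0]+o[2],::-1];cv2.imwrite(f"pics/{n}7.png",cv2.resize(c,None,fx=3.9,fy=3.9))
E
```

```text
15.5 [0.56146547 0.17329355 0.24419982] [ 0.184  0.288  1.456 -0.005  1.396 -1.217] [-5.5 -7.1 18.1] 0.12359583497206325
[[-0.986  0.168  0.003]
 [ 0.168  0.986 -0.004]
 [-0.003 -0.004 -1.   ]]
0.3 [0.5609 0.1732 0.2389] tool delta mm [ 0.6 -0.2  5.3]
0.2 [0.5641 0.1921 0.2467] tool delta mm [ 0.6 18.9 -2.5]
0.1 [0.5674 0.2116 0.2525] tool delta mm [ 0.5 38.8 -8.4]
0.0 [0.5709 0.2317 0.2563] tool delta mm [  0.5  59.1 -12.3]
```

View pics/side7.png

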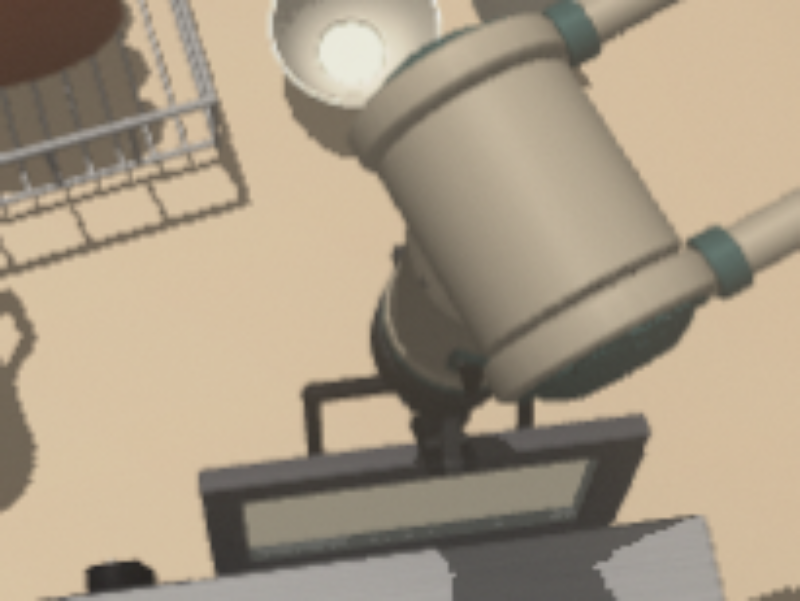

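```bash
python3 w.py .3 .25;python3 -c "
from rig import bot
s=bot.observe();print(s['moment'],s['wrist_force'])"
```

```text
15.55 [0.56149768 0.17327079 0.24421897] [ 0.184  0.287  1.456 -0.004  1.396 -1.217] [-5.8 -6.8 17.2] 0.12842371935267188
[[-0.986  0.168  0.003]
 [ 0.168  0.986 -0.004]
 [-0.004 -0.003 -1.   ]]
0.3 [0.5609 0.1732 0.2389] tool delta mm [ 0.6 -0.2  5.3]
0.25 [0.5625 0.1825 0.243 ] tool delta mm [0.6 9.3 1.2]
[-1.22635086  0.89687772  0.00900632] [-5.8152871  -6.78489235 17.18347978]
```

The wrist feels a static load of about 17 N upward because the bar sits 3–5 mm low in the grip. I'll relieve it slightly while closing the last 0.3 rad slowly.

step_arm(increments=[[0,0,0,0,7,-5,5],[0,0,0,0,7,-4,5],[0,0,0,0,7,-3,5],[0,0,0,0,7,-2.5,5],[0,0,0,0,7,-2,5],[0,0,0,0,7,-2,5],[0,0,0,0,7,-1.5,5],[0,0,0,0,7,-1,5],[0,0,0,0,0,0,5],[0,0,0,0,0,0,5]])

```text
clock: 16.8
eef_pos: [0.5711, 0.2294, 0.2623]
orientation: [0.085, 0.996, -0.001, 0.001]
wrist_force: [-0.8, -3.2, 4.9]
finger_gap: 0.125
```

```bash
python3 w.py .05 0
python3 - <<'E'
from rig import bot
import cv2
for n,o in (("side",(195,150,205,154)),):
    d=bot.get_image(n);c=d["frame"][o[1]:o[1]+o[3],o[0]:o[0]+o[2],::-1];cv2.imwrite(f"pics/{n}8.png",cv2.resize(c,None,fx=3.9,fy=3.9))
E
```

```text
16.8 [0.57112434 0.22942264 0.26226305] [ 0.27   0.323  1.36  -0.002  1.458 -1.131] [-0.8 -3.2  4.9] 0.12539853156882488
[[-0.986  0.169  0.001]
 [ 0.169  0.986 -0.002]
 [-0.001 -0.002 -1.   ]]
0.05 [0.5691 0.2216 0.2546] tool delta mm [ 0.6 -8.   7.6]
0.0 [0.5709 0.2317 0.2563] tool delta mm [0.7 2.2 6. ]
```

View pics/side8.png

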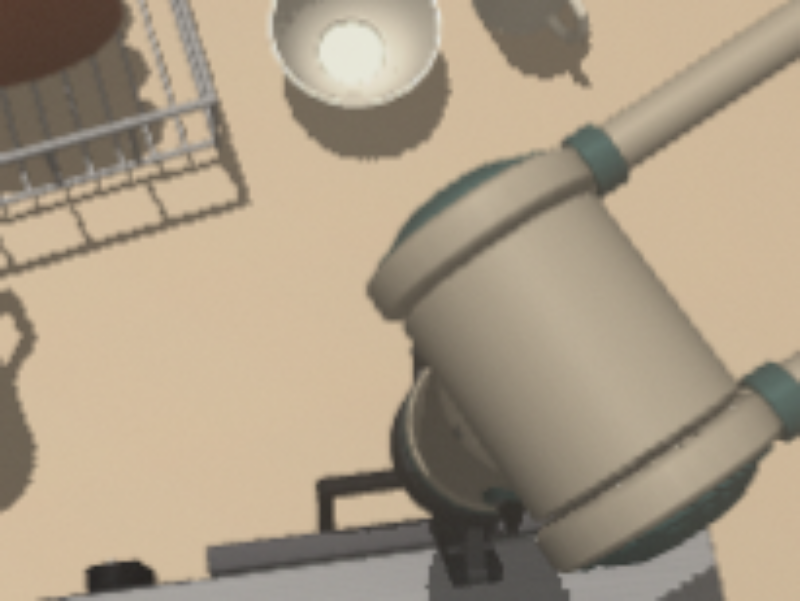

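Nearly shut, with the light load suggesting it isn't at the stop yet. I'll press on gently.

step_arm(increments=[[0,0,0,0,2,0,5],[0,0,0,0,2,0,5],[0,0,0,0,2,0,5],[0,0,0,0,0,0,5],[0,0,0,0,0,0,5],[0,0,0,0,0,0,5],[0,0,0,0,0,0,5],[0,0,0,0,0,0,5],[0,0,0,0,0,0,5],[0,0,0,0,0,0,5]])

```text
clock: 18.1
eef_pos: [0.5714, 0.2312, 0.2625]
orientation: [0.085, 0.996, -0.005, 0.0]
wrist_force: [-3.0, -11.8, 8.5]
finger_gap: 0.121
```

```bash
python3 w.py 0
```

```text
18.1 [0.57143122 0.23115454 0.26249244] [ 0.277  0.327  1.354 -0.009  1.464 -1.122] [ -3.  -11.8   8.5] 0.12099687260150566
[[-0.985  0.17  -0.001]
 [ 0.17   0.985 -0.01 ]
 [-0.001 -0.01  -1.   ]]
0.0 [0.5709 0.2317 0.2563] tool delta mm [0.7 0.5 6.2]
```

At the stop: the command advanced 6 mm, the tool only 2 mm, and the force rose to 12 N. I'll release and lift straight up.

step_arm(increments=[[0,0,0,0,0,0,20],[0,0,0,0,0,0,50],[0,0,0,0,0,0,50],[0,0,0,0,0,0,50],[0,0,0,0,0,0,50],[0,0,0,0,0,0,50],[0,0,0,0,0,-10,50],[0,0,0,0,0,-20,50],[0,0,0,0,0,-30,50],[0,0,0,0,0,-30,50]])

```text
clock: 19.35
eef_pos: [0.5717, 0.2361, 0.354]
orientation: [0.085, 0.996, 0.0, 0.0]
wrist_force: [0.5, 0.4, -0.2]
finger_gap: 0.587
```

step_arm(increments=[[0,0,0,0,0,-30,50],[0,0,0,0,-20,-20,50],[0,0,0,0,-40,0,50],[0,0,0,0,-40,0,50],[0,0,0,0,-40,0,50],[0,0,0,0,-40,0,50],[0,0,0,0,-40,0,50],[0,0,0,0,-30,0,50],[0,0,0,0,0,0,50],[0,0,0,0,0,0,50]])

```text
clock: 20.6
eef_pos: [0.5296, -0.0097, 0.4028]
orientation: [0.085, 0.996, 0.0, 0.0]
wrist_force: [0.3, 0.5, -0.2]
finger_gap: 0.587
```

```bash
python3 ang.py 0 .05 .1
python3 - <<'E'
from rig import bot
from h import *
P=[0.64502883,0.39855384,1.40153615]
print(proj("top",world(P,[handle(0,-20),handle(0,110),handle(.07,-20),handle(.07,110)])))
import cv2
for n,o in (("side",(195,200,205,154)),("top",(80,100,140,145))):
    d=bot.get_image(n);cv2.imwrite(f"pics/{n}9full.png",d["frame"][:,:,::-1]);c=d["frame"][o[1]:o[1]+o[3],o[0]:o[0]+o[2],::-1];cv2.imwrite(f"pics/{n}9.png",cv2.resize(c,None,fx=3.9,fy=3.9))
E
python3 w.py 0
```

```text
0.0 [[278.2, 275.4], [336.1, 267.8]] crop [[325.0, 489.0], [550.0, 460.0]]
0.05 [[277.5, 270.9], [335.1, 263.3]] crop [[322.0, 471.0], [546.0, 442.0]]
0.1 [[276.8, 266.4], [334.0, 259.0]] crop [[319.0, 454.0], [542.0, 425.0]]
[[188.91824641 173.64783382]
 [181.99231487 212.69071297]
 [193.31757789 174.43980863]
 [186.4219889  213.40857397]]
20.7 [ 0.52964731 -0.00930607  0.40253789] [-1.490e-01  1.590e-01  1.250e+00  1.000e-03  1.733e+00 -1.551e+00] [ 0.3 -0.9  0.1] 0.584858534996535
[[-0.986  0.168  0.001]
 [ 0.168  0.986  0.   ]
 [-0.     0.001 -1.   ]]
0.0 [0.5709 0.2317 0.2563] tool delta mm [-1.000e-01  2.444e+02  1.464e+02]
```

View pics/side9.png

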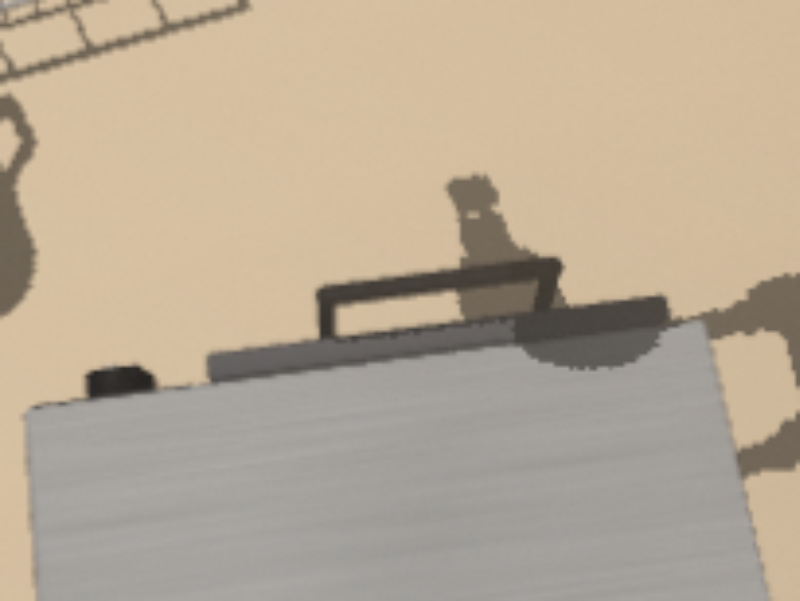

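View pics/top9full.png

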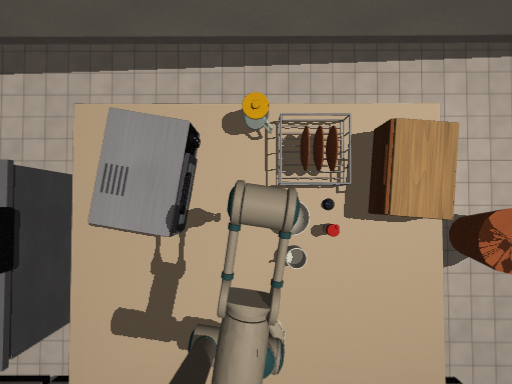

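The left bar end is at (323,294) in the side crop; 0 rad predicts (325,294), so the door is shut. The bread box looks unchanged at around (415,168) in the top view, and the arm is clear.

```bash
python3 -c "
from rig import bot
print(bot.close_job())"
```

```text
the job is handed in; nothing more can be done
None
```

I pulled the oven door down, left it open for more than 2.5 s with the grip slackened, then pushed it back up until it was shut and let go. I handed the job in at about 20.7 s of the 54 s allowed; the hand-in gives no verdict.

**Last checks**
- **Open:** the bar in the side image matched the 1.5 rad stop.
- **Shut:** the door met its stop on closing, with the force rising to about 12 N. In the last side image the left bar end is within about 0.5 px of where 0 rad puts it. The right end is about 2 px off, in line with the calibration mismatch seen at the start.
- **Bread box:** its flap looks unchanged in the final top image. I did not measure its angle.
- **Robot:** the arm is clear of everything, and the wrist force is about 0.

**What did not go perfectly:**
- With the grip slackened, one finger leaned on the panel's edge at about 17 N.
- The bar sat about 5 mm low in the grip on the way up, which put about 18 N on the wrist.

Both stayed well under the limits.

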